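# Turn up the guarded baby monitor

### The arm

A 6-joint arm with a two-finger parallel gripper is mounted at the origin on the work surface. World frame = base frame: x ahead of the robot, y to its left, z up, the work surface at z = 0. Lengths are in m, angles in rad, forces in N, time in s.
With the tool pointing down it reaches from about 0.275 to 0.85 m from the base axis. Payload 19 kg.
Tool frame: the origin (TCP) lies at the very end of the fingers, on their centre line; the grasp point (between the pads) lies 19 mm behind it; x points along the fingers, z is the direction in which the jaws open and shut, and the axes are right-handed (so a half turn about x gives the same grasp; the last joint's range is limited). The gripper opens to 85 mm and grips with 20 to 120 N. Pads are 22 mm wide; open, the fingers measure 114 mm over their backs; the gripper's body (76 mm by 85 mm) begins 54 mm behind the grasp point. The pads swing forward as they close: fully open they stand 13 mm farther back than shut.
Start: joints at [-1.298, 0.15, 1.437, -0, 1.554, -0.134], TCP at [0.227, -0.528, 0.204] pointing down, gripper open.
Joint ranges: [-2.8, 2.8], [-0.68, 2.1], [0.12, 2.68], [-1.39, 4.53], [0.16, 2.79], [-2.81, 2.81]. Speed limits (rad/s): [1.89, 1.89, 2.22, 3.01, 3.01, 3.01].

### API

Orientations are given as a unit quaternion [x, y, z, w].
In Python, from workcell import env gives the robot as it stands.
- The arm moves only by the tool play_rows, never from a script. Its argument "deltas" is a list of rows, each a list of 7 numbers: the turn, a rotation vector about the tool's x, y, z in rad, then the shift along the tool's x, y, z in mm, then the finger opening in mm, from 0 to 85.4. In form: [[rx, ry, rz, tx, ty, tz, grip], ...]. A call has 1 to 5 rows; each row shifts and turns the commanded pose from where the row before left it, along the tool's axes as they then stand; what a row does not reach is not made up. A row lasts 1/10 s, in which the tool goes at most 50 mm and 8.59 degrees, less where a joint would pass 70% of its speed; a pose out of reach is approached as far as the arm can. A call with a gripper value outside its range is refused whole. The fingers move at their own pace and stop on an object; the grip force is fixed at half the most. Time passes only in rows, so rows that do not move let the fingers close. It gives the time, the measured TCP pose, the force and the opening at its end, in the units of the state.
- env.observe(): the state, without advancing time (a new reading comes with each control period).
- env.get_image(name): name is "scene" or "top" or "wrist"; returns the picture (480x640x3 uint8, red, green, blue); there is no depth.
- env.calibration(name): a dict with "K" (3x3 intrinsics, pixels), "R" (3x3) and "t" (3): a world point X has camera coordinates R X + t; the wrist camera has in their place "hand_eye" (4x4, takes a point from camera to tool coordinates, whose origin is the TCP and whose axes are the tool frame's). Camera axes: x right, y down, z forward; pixel columns grow to the right and rows downward; lengths in m; the calibration is good to about 2 mm. A picture is of the moment at which its call begins: read the wrist's pose just before it. calibration takes no time and is no camera call.
- env.sign_off(): hands the job in, once; it reports no verdict.
The state is a dict: "t": time; "qpos": joint angles; "qd": joint speeds; "effort": joint torques, N m; "tcp_pos": TCP position; "tcp_rot": TCP orientation; "ft_force": force on the tool from outside, world axes, zero at the start; "ft_torque": the same for the moment, N m; "gripper_width": opening from 0.0 (shut) to 1.0 (fully open).
Only numpy, scipy, OpenCV 4.12 (cv2) and the standard library are available. Lean on these libraries where they do the work, as an engineer would, in place of code of your own. Each camera call takes 0.05 s, during which the arm holds its last target.

### The job

The toddler guard in front of the baby monitor is latched. Press the orange sprung hook down through the gap at the top of the guard's white tower to free the clear door, swing the door wide open, roll the black volume thumbwheel on the monitor's top front edge until its white dot stands at the green mark, and then push the door shut again until it is latched. Leave the owl, the aspirator and the other nursery things standing where they are.

Things in the scene. Friction and masses are not known exactly. Their poses are not given: they have to be found in the camera images.
- guard: The fixed, rigid station: black base plate (x -65..65, y -175..105 mm, 10 high) with cradle, white monitor and, round their front, the toddler guard. Origin on the dresser top, z up, -x is the front (towards the robot), +y the door's hinge side; all offsets are in this frame, mm. Nothing in it is higher than z 152 but a thin aerial stub (not solid) at x 34, y 29, to z 164.
- monitor_top (a point): Centre of the monitor's top face, at (20, 0, 135). The white monitor spans x -2..42, y -37..37; it stands in a black cradle block x -8..52, y -49..49, up to z 44. Fixed.
- tower_top (a point): Centre of the top rim of the white latch tower, at (-21.5, -131, 150): a square upright tube, open at the top, outside x -45.5..2.5, y -158..-104, walls 4 thick. Fixed.
- hook_pad (a point): Centre of the top face of the orange press pad of the sprung hook as it stands at rest, at (-21.5, -131, 142) in the guard frame, inside the latch tower, 8 mm below the tower's rim; fixed to the station, does not move with the hook. The pad is 34 (x) x 40 (y) mm; the gap in the tower through which it is pressed is 40 (x) x 46 (y) mm. Two closed fingers go in.
- guard_hook (a joint): How far the hook is pressed down, m: 0 at rest, 0.010 fully down. A spring pushes it up, 2.5 N at rest and 5 N fully down. Pressed over about 0.007 it lets go of the catch pin at the door's free edge; when the door is pushed shut the pin rides over the hook and the hook snaps up again.
- guard_door (a joint): Angle of the clear door, rad: 0 shut (latched it rests at up to 0.01), growing as its free edge swings towards -x of the guard, stop at 1.9. Pane 168 wide, 5 thick, z 14 to 150, blue edges. Freed, a sprung plunger behind it pushes it ajar to about 0.26 within a second; beyond that it moves lightly and stays where left. Shut without latching it springs ajar again. Latching takes about 8 N near the free edge.
- door_hinge (a point): Upright hinge axis of the door at its top edge, at (-21.5, 85, 150) in the guard frame. Fixed. Beside it a post, radius 7, at y 94, up to z 152.
- door_edge (a point): Top corner of the door's free edge, 170 mm from the hinge axis; moves with the door. Shut, it lies towards -y of the guard from the hinge; at 1.57 rad the door points to -x of the guard.
- guard_wheel (a joint): Turn of the volume thumbwheel, rad, seen from above growing anticlockwise; range 0 to 3.0, stops at both ends. The white dot is at the green mark at 2.30. It grows when the wheel's front is pushed by a fingertip towards -y of the guard (away from the hinge side). It has light friction and no spring, about 0.6 N at the rim.
- wheel_front (a point): Foremost point of the wheel's rim at mid-height, at (-11, 0, 127) in the guard frame. Fixed. The wheel is a black ribbed disc, radius 20, axis upright at (9, 0), z 118 to 136.5; its front stands 9 mm out of the monitor's front face and it is otherwise sunk in the monitor, so it cannot be pinched. The shut door leaves only 8 mm in front of it.
- wheel_dot (a point): White dot, 7.6 mm across, on the wheel's top face, 14.5 mm from the wheel's axis; turns with it. The dot, the axis and the green mark are in line when set.
- wheel_mark (a point): Green mark, a 9.5 x 5 mm bar on the monitor's top straight behind the wheel (+x of its axis). Fixed.
- owl: White and blue ceramic owl figurine, 66 mm across, about 100 mm high, standing beside the latch tower. Loose; leave alone.
- aspirator: Blue plastic nasal aspirator bulb standing on its flat foot, 50 mm across, 88 mm high, on the hinge side of the station. Loose; leave alone.
- cream_jar: Cream jar, 60 mm across, 48 mm high, behind the station. Loose; leave alone.
- lotion: Yellow lotion bottle, 54 mm across, 150 mm high, at one side of the dresser. Loose; leave alone.
- oil: Amber oil bottle, 50 mm across, 140 mm high, at the other side of the dresser. Loose; leave alone.
- hairbrush: Wooden baby hairbrush, 170 mm long, lying at the left near the robot. Loose; leave alone.

How it is judged:
On the way, in this order (a step that is already met when the one before it is completed fails the run):
1. the hook is pressed down far enough to free the door (value of joint guard_hook above 0.006 m), for 0.05 s.
2. the door is swung wide open (more than 1.2 rad) (value of joint guard_door above 1.2 rad), for 0.2 s.
3. with the door open, the thumbwheel's dot is rolled to the green mark (within 0.16 rad) (value of joint guard_wheel between 2.14 and 2.46 rad and value of joint guard_door above 0.8 rad), for 0.2 s.
4. the door is pushed shut and latched (value of joint guard_door below 0.03 rad and value of joint guard_hook below 0.0025 m), for 0.3 s.
At the end, for the whole second after the job is handed in: The door is shut and held by the hook (door under 0.03 rad, hook sprung back up to within 2.5 mm), and the thumbwheel stands at 2.30 rad, dot at the green mark, within 0.16 rad (all of step 4 and value of joint guard_wheel between 2.14 and 2.46 rad and value of joint guard_door above -0.02 rad); the robot touches nothing.
It fails at once if the owl is pushed more than 20 mm or tipped (distance of owl from where it was at the start of the episode above 0.02 m or angle between owl's own z axis and vertical above 0.5 rad).
It fails at once if the aspirator is pushed more than 20 mm or tipped (distance of aspirator from where it was at the start of the episode above 0.02 m or angle between aspirator's own z axis and vertical above 0.5 rad).
It fails at once if the cream jar, lotion, oil or hairbrush is pushed more than 20 mm, or a bottle or jar tipped (distance of any of cream_jar, lotion, oil, hairbrush from where it was at the start of the episode above 0.02 m or angle between any of cream_jar, lotion, oil's own z axis and vertical above 0.5 rad).
It also fails if it takes over 58 s, if anything falls off the work surface, if the arm or the gripper's body presses on something with over 40 N, if the wrist force passes 120 N, or if a joint passes its speed limit or range.

## Working session

There is one attempt and no reset: what is moved stays moved. The work goes in short steps, Python scripts to look and compute and a tool call to move; the robot and the scene stay as the last step left them, time stands still between calls to the robot, and variables do not carry over. Pictures are saved under pics/ and viewed, and the job is handed in when it is done.

Besides the shell and the picture viewer there is one more tool, called after ">>>" as a command line: name --pt "numbers of a row" for each row, then --argument value for the rest. play_rows: Moves the arm, as the interface text tells. Its arguments: {"type":"object","properties":{"deltas":{"type":"array"}},"required":["deltas"]}

```bash
mkdir -p pics; ls; python3 - <<'E'
from workcell import env
import cv2
print(env.observe())
for n in ("scene","top","wrist"):
    print(n,env.calibration(n))
for n in ("scene","top"):
    cv2.imwrite(f"pics/{n}0.png",env.get_image(n)[:,:,::-1])
E
```

```text
pics
{'t': 0.0, 'qpos': array([-1.29802745e+00,  1.50999827e-01,  1.43803229e+00, -1.54258992e-05,
        1.55377208e+00, -1.33971003e-01]), 'qd': array([ 1.05130214e-03, -3.85076464e-04, -8.99479260e-04, -1.68108362e-04,
        3.55131796e-05,  1.70299894e-03]), 'effort': array([ 1.36508876e-03, -7.13044524e+01, -5.70883298e+01, -4.57718843e-04,
        8.51459044e-03,  3.36662367e-06]), 'tcp_pos': array([ 0.22739817, -0.52782809,  0.20356697]), 'tcp_rot': array([ 0.38898716,  0.59100792, -0.38843308,  0.59035444]), 'ft_force': array([-0.33932141, -0.19807788, -0.20835427]), 'ft_torque': array([-0.0555114 ,  0.0880671 ,  0.02878903]), 'gripper_width': 1.0009961385394601}
scene {'K': array([[439.53043964,   0.        , 320.87075535],
       [  0.        , 439.53043964, 242.08185818],
       [  0.        ,   0.        ,   1.        ]]), 'R': array([[-0.35889964,  0.93320998, -0.01761209],
       [ 0.68181927,  0.2492386 , -0.68775185],
       [-0.63742728, -0.25884215, -0.72573219]]), 't': array([ 0.20914628, -0.26895215,  1.50880843])}
top {'K': array([[454.0476067 ,   0.        , 318.925056  ],
       [  0.        , 454.0476067 , 242.13400914],
       [  0.        ,   0.        ,   1.        ]]), 'R': array([[ 0.00647278, -0.99982054,  0.01780431],
       [-0.9883905 , -0.00909951, -0.15166221],
       [ 0.15179701, -0.01661594, -0.98827202]]), 't': array([-0.03868068,  0.56100611,  1.16917606])}
wrist {'K': array([[337.84694491,   0.        , 316.38299436],
       [  0.        , 337.84694491, 238.35287884],
       [  0.        ,   0.        ,   1.        ]]), 'hand_eye': array([[-2.38627889e-04, -3.28295315e-01,  9.44575105e-01,
        -1.69789694e-01],
       [-1.34606730e-04, -9.44575113e-01, -3.28295351e-01,
         8.48320625e-02],
       [ 9.99999962e-01, -2.05486593e-04,  1.81211206e-04,
        -8.38954467e-04],
       [ 0.00000000e+00,  0.00000000e+00,  0.00000000e+00,
         1.00000000e+00]])}
```

View pics/top0.png

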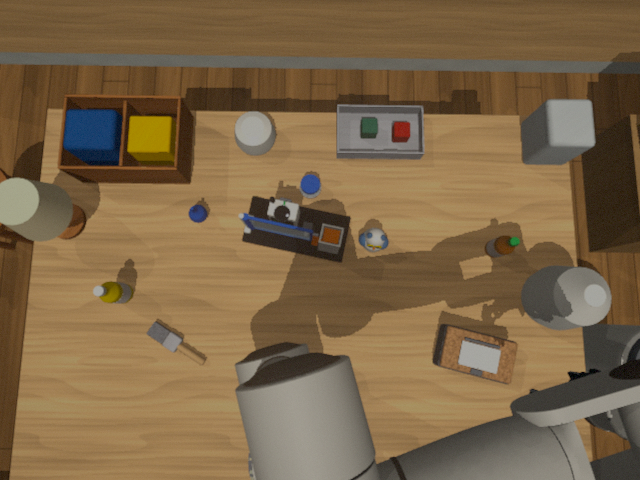

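View pics/scene0.png

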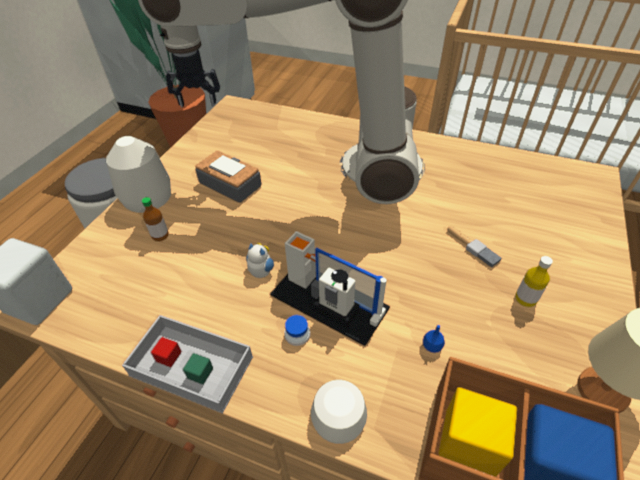

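Top view: the station is at about (295,228), owl (374,240), aspirator (198,213). I'll zoom in on both views.

```bash
python3 - <<'E'
import cv2
a=cv2.imread("pics/top0.png")[160:290,170:400]; cv2.imwrite("pics/topz.png",cv2.resize(a,None,fx=3.4,fy=3.4,interpolation=cv2.INTER_CUBIC))
a=cv2.imread("pics/scene0.png")[215:355,225:415]; cv2.imwrite("pics/scz.png",cv2.resize(a,None,fx=4,fy=4,interpolation=cv2.INTER_CUBIC))
E
```

```text
(no output)
```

View pics/topz.png

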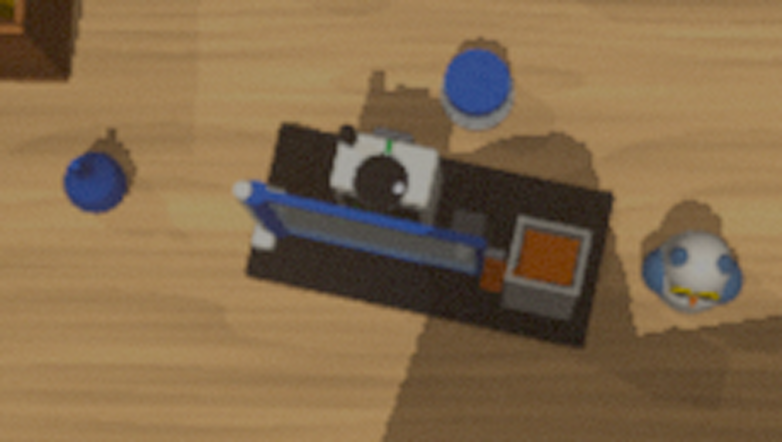

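View pics/scz.png

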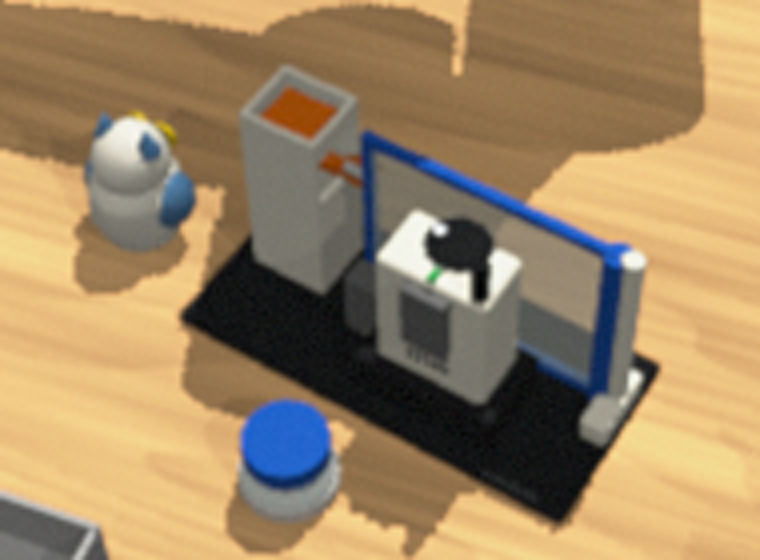

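```bash
cat > h.py <<'E'
from workcell import env
import numpy as np, cv2
from scipy.spatial.transform import Rotation as Ro
def proj(name,X):
    c=env.calibration(name); p=np.atleast_2d(X)@c["R"].T+c["t"]; p=p@c["K"].T; return p[:,:2]/p[:,2:]
def ray(name,uv,z):
    c=env.calibration(name); d=c["R"].T@np.linalg.solve(c["K"],[uv[0],uv[1],1]); o=-c["R"].T@c["t"]
    return o+d*(z-o[2])/d[2]
def g2w(p,pose):
    x,y,a=pose; R=Ro.from_euler("z",a).as_matrix(); return np.atleast_2d(p)/1000@R.T+[x,y,0]
E
python3 - <<'E'
from h import *
from scipy.optimize import least_squares
T=[((65,105,10),(282,124)),((65,-175,10),(612,192)),((-65,-175,10),(584,348)),((-65,105,10),(247,277)),((2.5,-104,150),(519,216)),((2.5,-158,150),(592,225)),((-45.5,-158,150),(577,292)),((-45.5,-104,150),(505,279)),((42,-37,135),(440,150)),((-21.5,94,152),(242,189))]
S=[((65,-175,10),(182,318)),((65,105,10),(560,522)),((-65,105,10),(658,370)),((2.5,-158,150),(242,113)),((2.5,-104,150),(325,148)),((-45.5,-158,150),(287,67)),((-45.5,-104,150),(356,97)),((42,-37,135),(378,260))]
def conv(L,s,o): return np.array([p for p,_ in L],float),(np.array([q for _,q in L])+.5)/s-.5+np.array(o)
tp,tq=conv(T,3.4,(170,160)); sp,sq=conv(S,4,(225,215))
def f(v): return np.r_[(proj("top",g2w(tp,v))-tq).ravel(),(proj("scene",g2w(sp,v))-sq).ravel()]
r=least_squares(f,[0.55,0.05,0],loss="soft_l1"); print(r.x,np.degrees(r.x[2])); print(f(r.x).reshape(-1,2).round(1))
for a in (lambda v:f(v)[:20],lambda v:f(v)[20:]): print(least_squares(a,r.x,loss="soft_l1").x)
for n,uv in (("owl",(692,272)),("asp",(97,183)),("jar",(478,95))):
    p=(np.array(uv)+.5)/3.4-.5+[170,160]; w=ray("top",p,.05); a=r.x; d=Ro.from_euler("z",-a[2]).apply(w-[a[0],a[1],0]); print(n,w,d)
print(g2w([(-21.5,-131,142),(-11,0,127),(-21.5,85,150),(0,0,0)],r.x))
E
```

```text
[ 0.611544    0.06336294 -0.20113729] -11.524317868622385
[[-1.  -0.8]
 [ 0.6 -0. ]
 [-0.5 -0.3]
 [-1.6 -0.6]
 [-0.6 -0.5]
 [-0.4  1.4]
 [ 0.1  0.6]
 [-0.5 -0.1]
 [-0.5 -0.7]
 [-0.4  0. ]
 [-1.6 -1. ]
 [ 0.3 -0.7]
 [ 1.  -2. ]
 [-1.1  0.1]
 [-3.2  0.1]
 [-0.9 -0.5]
 [ 0.2  0.3]
 [-1.5 -0.9]]
[ 0.61091621  0.06225679 -0.19609157]
[ 0.613167    0.06559325 -0.21359955]
owl [ 0.56826746 -0.17859934  0.05      ] [ 0.00593607 -0.24573027  0.05      ]
asp [0.63463358 0.28850118 0.05      ] [-0.02235488  0.22521238  0.05      ]
jar [ 0.70921707 -0.00970762  0.05      ] [ 0.1103023  -0.05208395  0.05      ]
[[ 0.56430576 -0.06070075  0.142     ]
 [ 0.60076576  0.06556056  0.127     ]
 [ 0.60745906  0.15094469  0.15      ]
 [ 0.611544    0.06336294  0.        ]]
```

```bash
cat >> h.py <<'E'
POSE=np.array([0.6115,0.0634,-0.2])
def target(gp,pose=None,flip=1,s=None):
    "rotvec & shift (mm) in tool frame from current measured pose to guard point gp, tool z = flip*gy, pointing down"
    pose=POSE if pose is None else pose
    s=s or env.observe(); R=Ro.from_quat(s["tcp_rot"]).as_matrix(); a=pose[2]
    gy=np.array([-np.sin(a),np.cos(a),0])*flip; x=np.array([0,0,-1.]); Rt=np.c_[x,np.cross(gy,x),gy]
    d=g2w(gp,pose)[0]-s["tcp_pos"]
    return Ro.from_matrix(R.T@Rt).as_rotvec(), R.T@d*1000, Rt.T@d*1000
def tg(pose=None):
    s=env.observe(); pose=POSE if pose is None else pose
    return Ro.from_euler("z",-pose[2]).apply(s["tcp_pos"]-[pose[0],pose[1],0])*1000
E
python3 - <<'E'
from h import *
s=env.observe(); print(Ro.from_quat(s["tcp_rot"]).as_matrix().round(3))
for f in (1,-1): print(f,*[v.round(3) for v in target((-21.5,-131,210),flip=f)])
E
```

```text
[[-0.     0.918  0.396]
 [ 0.001  0.396 -0.918]
 [-1.     0.    -0.001]]
1 [-2.535e+00 -0.000e+00 -1.000e-03] [  -5.947  494.311 -295.698] [  -6.346 -237.465  524.773]
-1 [ 0.607 -0.001  0.   ] [  -5.947  494.311 -295.698] [  -6.346  237.465 -524.773]
```

>>> play_rows --pt "0.121 0 0 -2 0 0 0" --pt "0.121 0 0 -2 0 0 0" --pt "0.121 0 0 -2 0 0 0" --pt "0.122 0 0 -2 0 0 0" --pt "0.122 0 0 -2 0 0 0"

```text
t: 0.6
tcp_pos: [0.2275, -0.5279, 0.2139]
tcp_rot: [0.549, 0.446, -0.548, 0.446]
ft_force: [0.3, 0.5, 0.3]
gripper_width: 0.143
```

>>> play_rows --pt "0 0 0 0 15 -34 0" --pt "0 0 0 0 15 -34 0" --pt "0 0 0 0 15 -34 0" --pt "0 0 0 0 15 -34 0" --pt "0 0 0 0 15 -34 0"

```text
t: 1.1
tcp_pos: [0.3353, -0.375, 0.214]
tcp_rot: [0.548, 0.448, -0.547, 0.447]
ft_force: [0.1, 0.7, -0.1]
gripper_width: -0.003
```

>>> play_rows --pt "0 0 0 0 15 -34 0" --pt "0 0 0 0 15 -34 0" --pt "0 0 0 0 15 -34 0" --pt "0 0 0 0 15 -34 0" --pt "0 0 0 0 15 -34 0"

```text
t: 1.6
tcp_pos: [0.4427, -0.2232, 0.214]
tcp_rot: [-0.547, -0.448, 0.547, -0.447]
ft_force: [1.3, 0.0, -0.3]
gripper_width: -0.002
```

>>> play_rows --pt "0 0 0 0 15 -34 0" --pt "0 0 0 0 15 -34 0" --pt "0 0 0 0 15 -34 0" --pt "0 0 0 0 15 -34 0" --pt "0 0 0 0 0 0 0"

```text
t: 2.1
tcp_pos: [0.5294, -0.1001, 0.2136]
tcp_rot: [0.547, 0.449, -0.547, 0.448]
ft_force: [0.1, 0.0, 0.9]
gripper_width: 0.003
```

```bash
python3 - <<'E'
from h import *
s=env.observe(); print(s["t"],s["tcp_pos"],tg(),s["ft_force"],s["gripper_width"],s["qpos"].round(2)); print(*[v.round(3) for v in target((-21.5,-131,190),flip=-1)])
im=env.get_image("wrist")[:,:,::-1]; cv2.imwrite("pics/w1.png",im); np.save("w1.npy",np.r_[s["tcp_pos"],s["tcp_rot"]])
E
```

```text
2.1 [ 0.52942788 -0.100115    0.21363337] [ -47.95072405 -176.56080172  213.63337249] [0.11402184 0.01411004 0.88809391] 0.0026053496254482065 [-0.33  0.07  1.5   0.    1.57  1.44]
[ 0.003 -0.001  0.001] [ 23.667  26.612 -45.449] [ 23.633  26.451 -45.561]
```

View pics/w1.png

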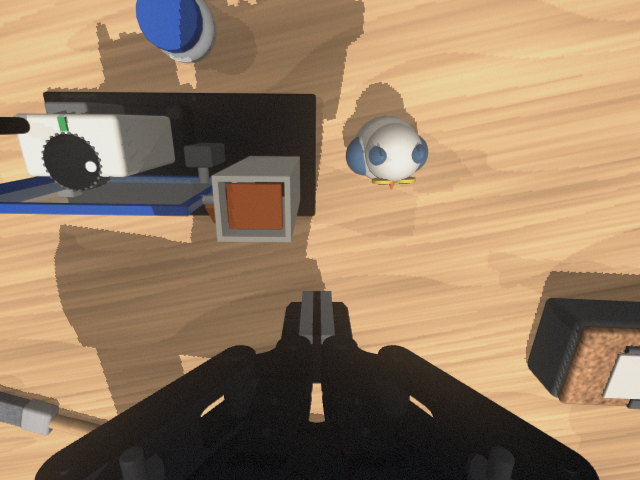

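```bash
cat >> h.py <<'E'
def wproj(X,pose7):
    c=env.calibration("wrist"); H=c["hand_eye"]; R=Ro.from_quat(pose7[3:]).as_matrix()
    T=(np.atleast_2d(X)-pose7[:3])@R; C=(T-H[:3,3])@H[:3,:3]; p=C@c["K"].T; return p[:,:2]/p[:,2:]
def draw(im,pose,pr):
    def L(pts,col):
        q=pr(g2w(pts,pose)); cv2.polylines(im,[np.round(q*16).astype(np.int32)],True,col,1,cv2.LINE_AA,4)
    L([(-45.5,-158,150),(2.5,-158,150),(2.5,-104,150),(-45.5,-104,150)],(0,255,0))
    L([(-41.5,-154,150),(-1.5,-154,150),(-1.5,-108,150),(-41.5,-108,150)],(0,255,0))
    L([(-65,-175,10),(65,-175,10),(65,105,10),(-65,105,10)],(0,0,255))
    L([(-2,-37,135),(42,-37,135),(42,37,135),(-2,37,135)],(255,0,255))
    a=np.linspace(0,2*np.pi,40); L(np.c_[9+20*np.cos(a),20*np.sin(a),0*a+136.5],(255,255,0))
E
python3 - <<'E'
from h import *
im=cv2.imread("pics/w1.png"); p=np.load("w1.npy")
big=cv2.resize(im[60:280,0:340],None,fx=2.3,fy=2.3,interpolation=cv2.INTER_CUBIC)
draw(big,POSE,lambda X:(wproj(X,p)-[0,60]+.5)*2.3-.5)
cv2.imwrite("pics/w1o.png",big)
E
```

```text
(no output)
```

View pics/w1o.png

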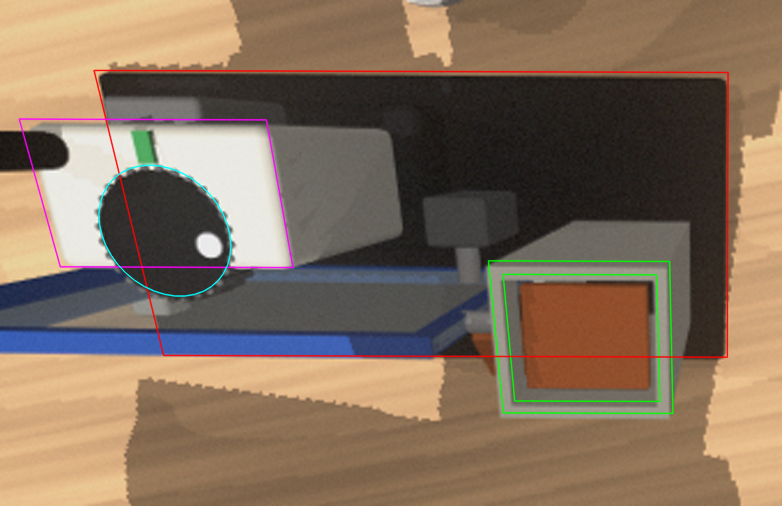

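```bash
sed -i 's/^POSE=.*/POSE=np.array([0.6102,0.0637,-0.2])/' h.py; python3 - <<'E'
from h import *
print(*[v.round(3) for v in target((-21.5,-131,160),flip=-1)])
E
```

```text
[ 0.003 -0.     0.001] [ 53.616  25.899 -47.224] [ 53.627  25.713 -47.313]
```

>>> play_rows --pt "0.003 0 0 0 13 -23.6 0" --pt "0 0 0 0 12.8 -23.6 0" --pt "0 0 0 26 0 0 0" --pt "0 0 0 27.6 0 0 0" --pt "0 0 0 0 0 0 0"

```text
t: 2.65
tcp_pos: [0.5608, -0.0625, 0.1572]
tcp_rot: [-0.547, -0.448, 0.549, -0.445]
ft_force: [-0.6, -0.3, -0.0]
gripper_width: -0.001
```

```bash
python3 - <<'E'
from h import *
s=env.observe(); print(s["t"],tg(),s["ft_force"]); print(*[v.round(3) for v in target((-21.5,-131,133.5),flip=-1)])
im=env.get_image("wrist")[:,:,::-1].copy(); p=np.r_[s["tcp_pos"],s["tcp_rot"]]
draw(im,POSE,lambda X:wproj(X,p)); cv2.imwrite("pics/w2.png",im)
E
```

```text
2.65 [ -23.33881074 -133.54827835  157.21640541] [-0.56151179 -0.29208983 -0.01241653]
[-0.004 -0.     0.006] [23.706  1.965 -2.552] [23.716  1.839 -2.548]
```

View pics/w2.png

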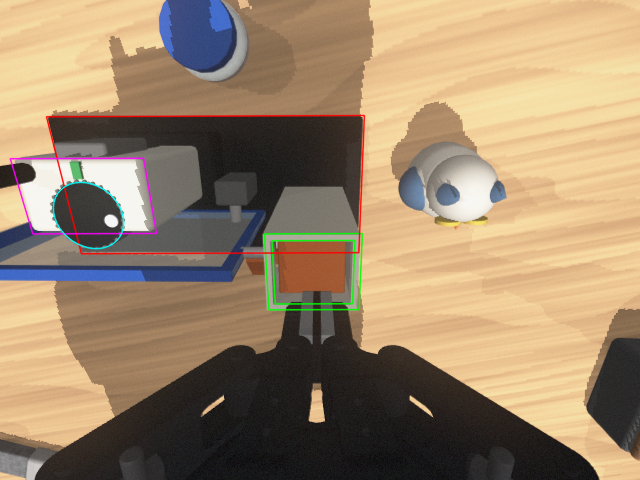

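>>> play_rows --pt "0 0 0 0 1.9 -2.5 0" --pt "0 0 0 8 0 0 0" --pt "0 0 0 7 0 0 0" --pt "0 0 0 6 0 0 0" --pt "0 0 0 3 0 0 0"

```text
t: 3.2
tcp_pos: [0.5648, -0.0602, 0.1359]
tcp_rot: [-0.548, -0.447, 0.548, -0.446]
ft_force: [0.3, -0.4, -0.1]
gripper_width: 0.001
```

>>> play_rows --pt "0 0 0 0 0 0 0" --pt "0 0 0 0 0 0 0"

```text
t: 3.4
tcp_pos: [0.5651, -0.0602, 0.1367]
tcp_rot: [0.548, 0.447, -0.548, 0.447]
ft_force: [-0.5, 0.0, 0.3]
gripper_width: 0.0
```

```bash
python3 - <<'E'
from h import *
s=env.observe(); print(s["t"],tg(),s["ft_force"])
im=env.get_image("wrist")[:,:,::-1].copy(); cv2.imwrite("pics/w3.png",im)
E
```

```text
3.4 [ -19.60058489 -130.37516278  136.72835362] [-0.48114126  0.0468665   0.27894204]
```

View pics/w3.png

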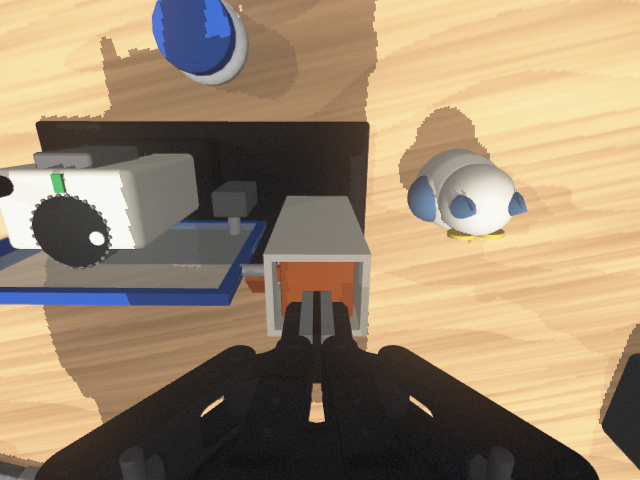

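>>> play_rows --pt "0 0 0 2 -1 0 0" --pt "0 0 0 1 0 0 0" --pt "0 0 0 0 0 0 0"

```text
t: 3.75
tcp_pos: [0.564, -0.06, 0.1335]
tcp_rot: [-0.548, -0.447, 0.548, -0.447]
ft_force: [-0.5, -0.3, -0.3]
gripper_width: -0.001
```

>>> play_rows --pt "0 0 0 2 0 0 0" --pt "0 0 0 0 0 0 0"

```text
t: 3.95
tcp_pos: [0.564, -0.06, 0.1313]
tcp_rot: [-0.548, -0.447, 0.548, -0.447]
ft_force: [0.0, 0.2, 0.4]
gripper_width: 0.003
```

```bash
python3 - <<'E'
from h import *
s=env.observe(); print(s["t"],tg(),s["ft_force"])
im=env.get_image("wrist")[:,:,::-1].copy(); cv2.imwrite("pics/w4.png",im)
E
```

```text
3.95 [ -20.72744745 -130.37007867  131.33644478] [0.01642777 0.21076988 0.42520542]
```

View pics/w4.png

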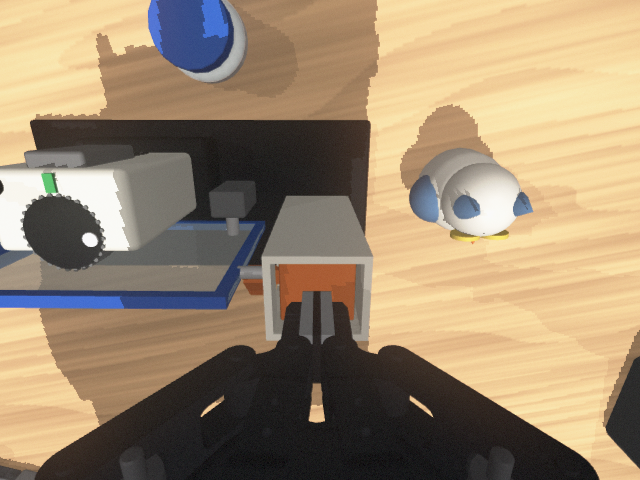

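```bash
python3 - <<'E'
from h import *
s=env.observe(); p=np.r_[s["tcp_pos"],s["tcp_rot"]]
im=cv2.imread("pics/w4.png"); big=cv2.resize(im[150:390,180:440],None,fx=3,fy=2.5*1.2,interpolation=cv2.INTER_CUBIC)
f=lambda X:(wproj(X,p)-[180,150]+.5)*3-.5
draw(big,POSE,f)
for z,c in ((142,(255,255,0)),(132,(0,255,255))):
    q=f(g2w([(-38.5,-151,z),(-4.5,-151,z),(-4.5,-111,z),(-38.5,-111,z)],POSE)); cv2.polylines(big,[np.round(q).astype(np.int32)],True,c,1)
q=f(s["tcp_pos"])[0]; print(q/3+[180,150]); cv2.circle(big,tuple(int(v) for v in q),4,(255,0,0),-1)
cv2.imwrite("pics/w4o.png",big)
E
```

```text
[317.9993875  281.70646565]
```

View pics/w4o.png

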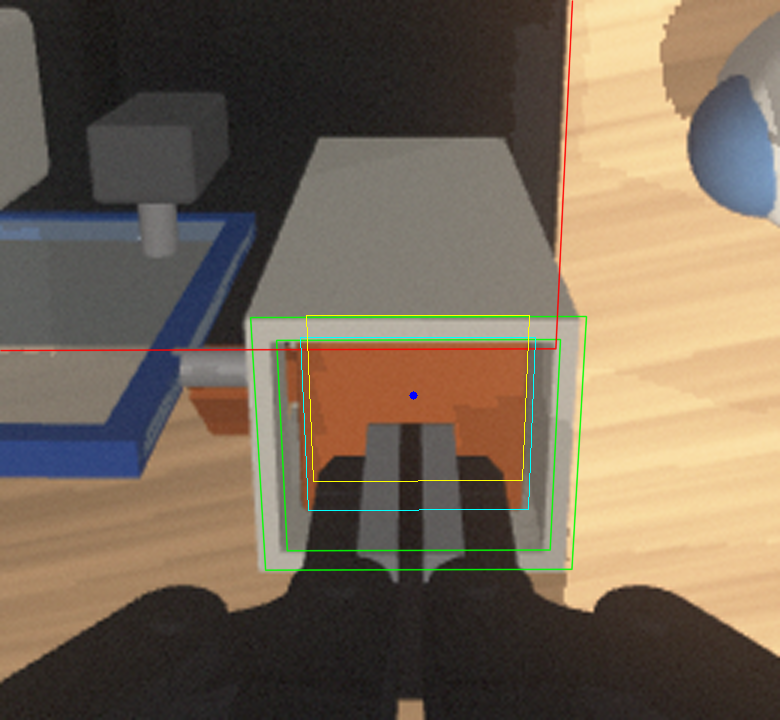

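```bash
python3 - <<'E'
from h import *
I=np.array([0,0,0,0,0,0,1.])
for y in (0,6,11,-11):
    print(y,[wproj(np.array([d,y,0])/1000,I)[0].round(0)[1] for d in (0,-5,-10,-15,-20,-25,-30)])
print(wproj(np.array([0,0,15])/1000,I),wproj(np.array([-15,0,15])/1000,I))
E
```

```text
0 [np.float64(281.0), np.float64(286.0), np.float64(290.0), np.float64(294.0), np.float64(299.0), np.float64(304.0), np.float64(310.0)]
6 [np.float64(272.0), np.float64(275.0), np.float64(280.0), np.float64(284.0), np.float64(289.0), np.float64(293.0), np.float64(299.0)]
11 [np.float64(263.0), np.float64(267.0), np.float64(271.0), np.float64(275.0), np.float64(279.0), np.float64(284.0), np.float64(289.0)]
-11 [np.float64(299.0), np.float64(303.0), np.float64(308.0), np.float64(313.0), np.float64(318.0), np.float64(324.0), np.float64(330.0)]
[[344.61261482 281.36601159]] [[346.92212738 294.433293  ]]
```

>>> play_rows --pt "0 0 0 2 0 0 0" --pt "0 0 0 1 0 0 0" --pt "0 0 0 0 0 0 0"

```text
t: 4.3
tcp_pos: [0.564, -0.0599, 0.1284]
tcp_rot: [-0.548, -0.447, 0.548, -0.447]
ft_force: [0.1, 0.8, -0.1]
gripper_width: 0.003
```

>>> play_rows --pt "0 0 0 2 0 0 0" --pt "0 0 0 1 0 0 0" --pt "0 0 0 0 0 0 0"

```text
t: 4.6
tcp_pos: [0.5639, -0.06, 0.1254]
tcp_rot: [-0.548, -0.447, 0.548, -0.447]
ft_force: [-0.0, 0.3, -0.7]
gripper_width: 0.005
```

```bash
python3 - <<'E'
from h import *
s=env.observe(); print(s["t"],tg(),s["ft_force"])
p=np.r_[s["tcp_pos"],s["tcp_rot"]]
im=env.get_image("wrist")[:,:,::-1].copy(); cv2.imwrite("pics/w5.png",im)
big=cv2.resize(im[150:390,180:440],None,fx=3,fy=3,interpolation=cv2.INTER_CUBIC)
f=lambda X:(wproj(X,p)-[180,150]+.5)*3-.5
draw(big,POSE,f)
for z,c in ((142,(255,255,0)),(132,(0,255,255))):
    q=f(g2w([(-38.5,-151,z),(-4.5,-151,z),(-4.5,-111,z),(-38.5,-111,z)],POSE)); cv2.polylines(big,[np.round(q).astype(np.int32)],True,c,1)
cv2.imwrite("pics/w5o.png",big)
E
```

```text
4.6 [ -20.76149644 -130.385838    125.39507819] [-0.0499559   0.32570361 -0.70414582]
```

View pics/w5o.png

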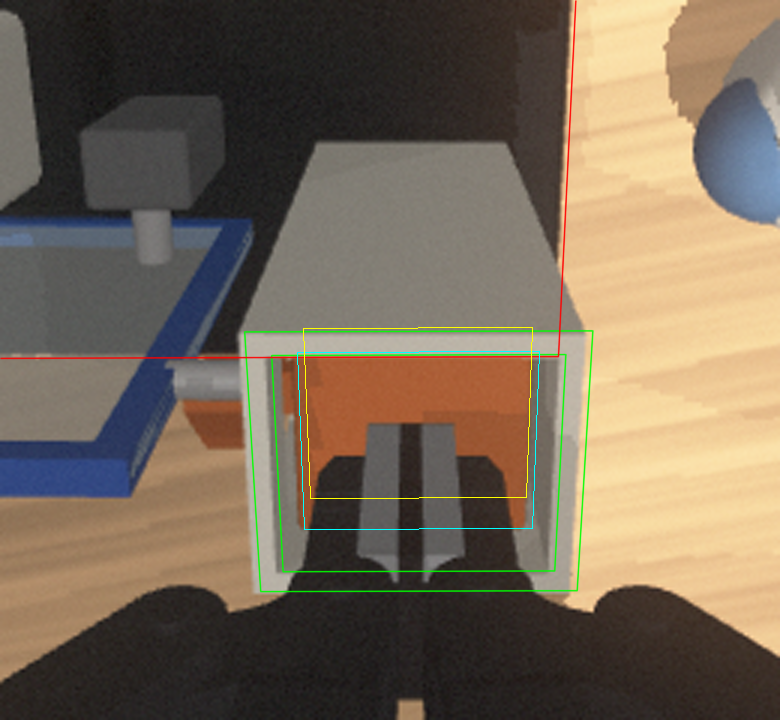

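```bash
python3 - <<'E'
from h import *
im=env.get_image("scene")[:,:,::-1].copy()
s=env.observe(); q=proj("scene",s["tcp_pos"])[0]; print(q)
a=im[150:310,220:420]; a=cv2.resize(a,None,fx=3.7,fy=3.7,interpolation=cv2.INTER_CUBIC)
for d in (0,.02,.04):
    q=(proj("scene",s["tcp_pos"]+[0,0,d])[0]-[220,150])*3.7; cv2.circle(a,tuple(int(v) for v in q),3,(0,0,255),-1)
cv2.imwrite("pics/s5.png",a)
E
```

```text
[299.80262463 247.93903364]
```

View pics/s5.png

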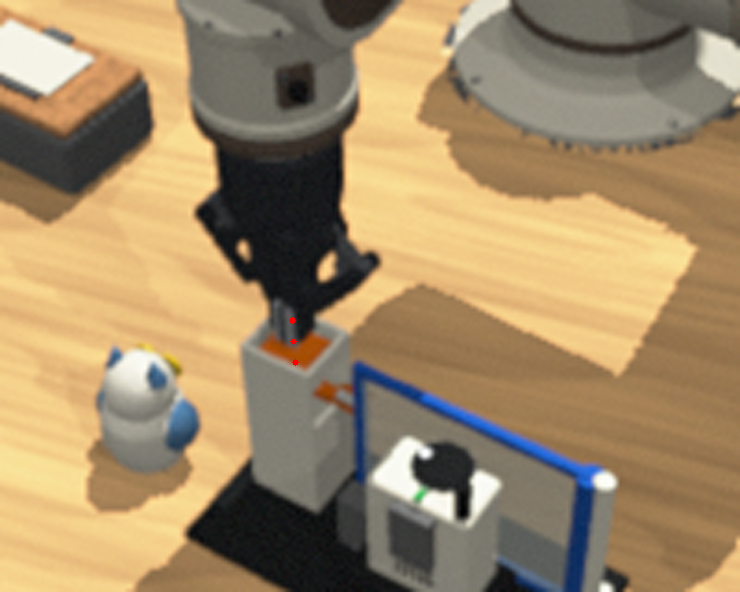

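>>> play_rows --pt "0 0 0 2 0 0 0" --pt "0 0 0 0 0 0 0"

```text
t: 4.9
tcp_pos: [0.564, -0.0599, 0.1233]
tcp_rot: [-0.548, -0.447, 0.548, -0.447]
ft_force: [0.5, -0.5, -0.7]
gripper_width: -0.002
```

>>> play_rows --pt "0 0 0 2 0 0 0" --pt "0 0 0 0 0 0 0"

```text
t: 5.1
tcp_pos: [0.5639, -0.0599, 0.1213]
tcp_rot: [-0.548, -0.447, 0.548, -0.447]
ft_force: [0.2, 0.4, -0.9]
gripper_width: 0.001
```

>>> play_rows --pt "0 0 0 2 0 0 0" --pt "0 0 0 0 0 0 0"

```text
t: 5.3
tcp_pos: [0.564, -0.06, 0.1194]
tcp_rot: [-0.548, -0.447, 0.548, -0.447]
ft_force: [-1.2, -0.7, -0.5]
gripper_width: -0.0
```

>>> play_rows --pt "0 0 0 2 0 0 0" --pt "0 0 0 0 0 0 0"

```text
t: 5.5
tcp_pos: [0.564, -0.0599, 0.1173]
tcp_rot: [-0.548, -0.447, 0.548, -0.447]
ft_force: [-0.6, -0.6, -0.0]
gripper_width: -0.002
```

```bash
python3 - <<'E'
from h import *
im=env.get_image("scene")[:,:,::-1].copy()
s=env.observe(); p=np.r_[s["tcp_pos"],s["tcp_rot"]]
a=im[190:290,260:360]; a=cv2.resize(a,None,fx=5,fy=5,interpolation=cv2.INTER_CUBIC)
for d in (0,.02,.04):
    q=(proj("scene",s["tcp_pos"]+[0,0,d])[0]-[260,190])*5; cv2.circle(a,tuple(int(v) for v in q),2,(0,0,255),-1)
im=env.get_image("wrist")[:,:,::-1].copy()
b=cv2.resize(im[200:350,250:390],None,fx=2,fy=2,interpolation=cv2.INTER_CUBIC)
o=np.zeros((500,780,3),np.uint8); o[:,:500]=a; o[:300,500:]=b; cv2.imwrite("pics/s6.png",o)
E
```

```text
(no output)
```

View pics/s6.png

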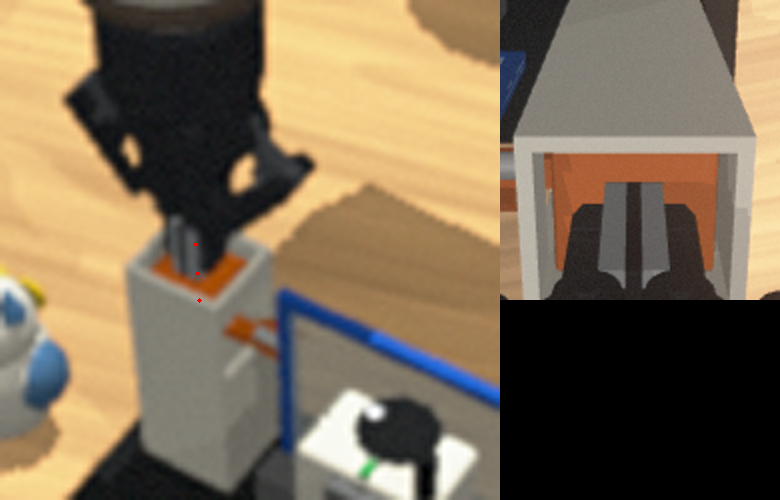

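>>> play_rows --pt "0 0 0 2 0 0 0" --pt "0 0 0 0 0 0 0"

```text
t: 5.8
tcp_pos: [0.564, -0.0599, 0.1153]
tcp_rot: [-0.548, -0.447, 0.548, -0.447]
ft_force: [0.8, -0.7, -0.6]
gripper_width: -0.001
```

>>> play_rows --pt "0 0 0 2 0 0 0" --pt "0 0 0 0 0 0 0"

```text
t: 6.0
tcp_pos: [0.5641, -0.06, 0.1135]
tcp_rot: [-0.548, -0.447, 0.548, -0.447]
ft_force: [-0.4, 0.8, 1.3]
gripper_width: 0.002
```

```bash
python3 - <<'E'
from h import *
s=env.observe(); R=Ro.from_quat(s["tcp_rot"]).as_matrix()
for d in (0,-10,-20,-30,-40):
  for y in (0,11): print(d,y,(proj("scene",s["tcp_pos"]+R@np.array([d,y,0])/1000)[0]-[260,190])*5)
im=env.get_image("scene")[:,:,::-1].copy()
a=im[190:290,260:360]; a=cv2.resize(a,None,fx=6,fy=6,interpolation=cv2.INTER_CUBIC);cv2.imwrite("pics/s7.png",a)
E
```

```text
0 0 [200.17307955 306.31429132]
0 11 [187.43683377 320.45441339]
-10 0 [199.11008951 292.56672205]
-10 11 [186.28110776 306.72191819]
-20 0 [198.03265124 278.63229489]
-20 11 [185.10957994 292.8016636 ]
-30 0 [196.94046815 264.50717409]
-30 11 [183.92192399 278.68977235]
-40 0 [195.83323547 250.1874182 ]
-40 11 [182.71780455 264.3822597 ]
```

View pics/s7.png

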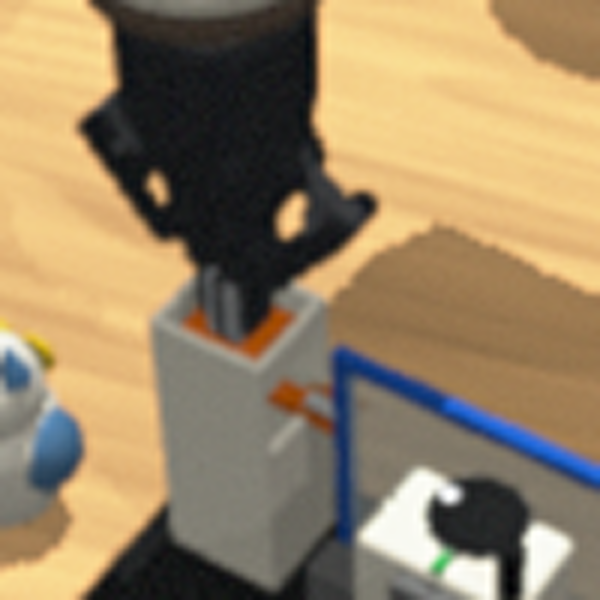

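>>> play_rows --pt "0 0 0 2 0 0 0" --pt "0 0 0 0 0 0 0"

```text
t: 6.25
tcp_pos: [0.5641, -0.06, 0.1114]
tcp_rot: [0.548, 0.447, -0.548, 0.447]
ft_force: [0.0, -1.3, 1.9]
gripper_width: -0.002
```

>>> play_rows --pt "0 0 0 2 0 0 0" --pt "0 0 0 0 0 0 0"

```text
t: 6.45
tcp_pos: [0.5641, -0.06, 0.1095]
tcp_rot: [0.548, 0.447, -0.548, 0.447]
ft_force: [0.3, -1.6, 3.6]
gripper_width: -0.0
```

>>> play_rows --pt "0 0 0 2 0 0 0" --pt "0 0 0 0 0 0 0"

```text
t: 6.65
tcp_pos: [0.5641, -0.06, 0.1074]
tcp_rot: [0.548, 0.447, -0.548, 0.447]
ft_force: [0.8, -0.7, 4.4]
gripper_width: 0.001
```

```bash
python3 - <<'E'
from h import *
s=env.observe(); print(tg(),s["ft_force"],s["ft_torque"])
im=env.get_image("wrist")[:,:,::-1].copy(); cv2.imwrite("pics/w8.png",im)
E
```

```text
[ -20.60072875 -130.43414707  107.44694179] [ 0.79645741 -0.68468761  4.37406166] [-0.30127904 -0.07289879 -0.01010011]
```

View pics/w8.png

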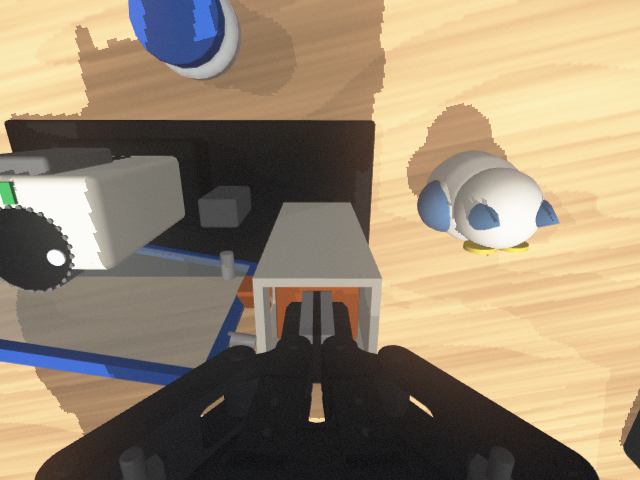

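Door is ajar and the spring reads 4.4 N. Contact shows the real fingertip sits about 27 mm above the reported TCP. I'll retract and move behind the door.

>>> play_rows --pt "0 0 0 -15 0 0 0" --pt "0 0 0 -25 0 0 0" --pt "0 0 0 -20 0 0 0" --pt "0 0 0 0 -6 -34 0" --pt "0 0 0 0 -6 -34 0"

```text
t: 7.2
tcp_pos: [0.5662, 0.0095, 0.1692]
tcp_rot: [0.549, 0.446, -0.548, 0.446]
ft_force: [-0.3, 0.8, 0.6]
gripper_width: 0.0
```

>>> play_rows --pt "0 0 0 15 0 0 0" --pt "0 0 0 0 0 0 0"

```text
t: 7.4
tcp_pos: [0.5652, 0.0098, 0.1516]
tcp_rot: [-0.547, -0.448, 0.548, -0.446]
ft_force: [-0.7, -0.5, -0.1]
gripper_width: -0.0
```

```bash
python3 - <<'E'
from h import *
s=env.observe(); print(s["t"],tg(),s["ft_force"])
im=env.get_image("wrist")[:,:,::-1].copy(); cv2.imwrite("pics/w9.png",im)
E
```

```text
7.4 [-33.34212607 -61.79365079 151.56055123] [-0.69916333 -0.52738455 -0.12842216]
```

View pics/w9.png

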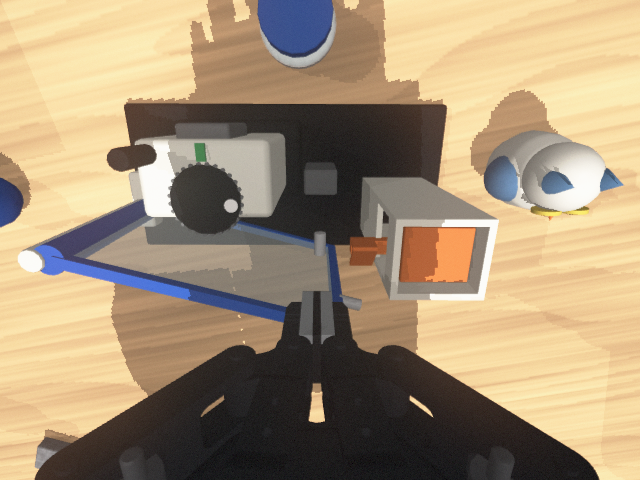

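```bash
python3 - <<'E'
from h import *
from scipy.optimize import brentq
s=env.observe(); p=np.r_[s["tcp_pos"],s["tcp_rot"]]
im=cv2.imread("pics/w9.png")
for th in (.2,.26,.32):
    q=wproj(g2w([(-21.5-r*np.sin(th),85-r*np.cos(th),150) for r in (0,100,170)],POSE),p); print(th,q.round())
print(wproj(g2w([(-33,-62,150),(-22,-45,150),(-44,-45,150),(-44,-79,150),(-44,-79,120),(-44,-45,120)],POSE),p).round())
E
```

```text
0.2 [[ 51. 262.]
 [231. 293.]
 [350. 314.]]
0.26 [[ 51. 262.]
 [230. 302.]
 [346. 329.]]
0.32 [[ 51. 262.]
 [228. 311.]
 [341. 342.]]
[[317. 280.]
 [286. 262.]
 [287. 297.]
 [347. 297.]
 [343. 274.]
 [291. 275.]]
```

>>> play_rows --pt "0 0 0 20 0 0 0" --pt "0 0 0 20 0 0 0" --pt "0 0 0 13 0 0 0" --pt "0 0 0 0 0 0 0"

```text
t: 7.85
tcp_pos: [0.5653, 0.0085, 0.0984]
tcp_rot: [-0.548, -0.447, 0.549, -0.446]
ft_force: [-0.0, 0.1, 0.6]
gripper_width: 0.005
```

>>> play_rows --pt "0 0 0 0 -11.6 -1.9 0" --pt "0 0 0 0 -11.6 -1.9 0" --pt "0 0 0 0 -11 -3.7 0" --pt "0 0 0 0 -11 -3.7 0"

```text
t: 8.25
tcp_pos: [0.5231, 0.0297, 0.1003]
tcp_rot: [0.548, 0.447, -0.548, 0.447]
ft_force: [0.4, -0.4, 0.2]
gripper_width: 0.001
```

```bash
python3 - <<'E'
from h import *
s=env.observe(); print(s["t"],tg(),s["ft_force"])
im=env.get_image("wrist")[:,:,::-1].copy(); cv2.imwrite("pics/w10.png",im)
E
```

```text
8.25 [-78.57037801 -50.58744637 100.29152452] [ 0.38423739 -0.40619093  0.17778729]
```

View pics/w10.png

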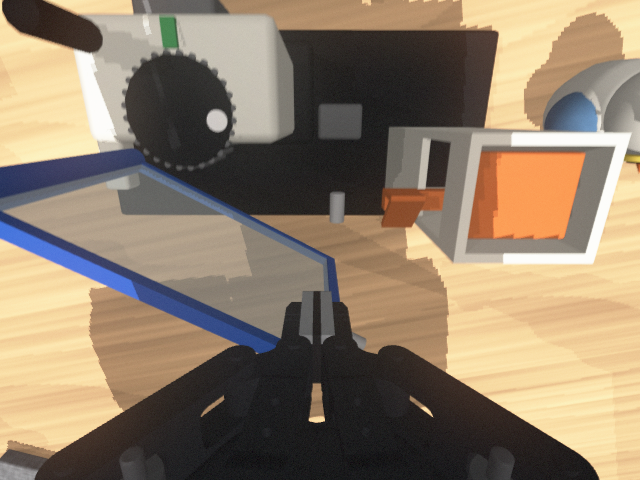

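Door is following the finger (about 0.5 rad). I'll continue along the arc.

>>> play_rows --pt "0 0 0 0 -10.5 -5.5 0" --pt "0 0 0 0 -10.4 -5.4 0" --pt "0 0 0 0 -9.4 -7 0" --pt "0 0 0 0 -9.4 -7 0" --pt "0 0 0 0 -8.2 -8.4 0"

```text
t: 8.8
tcp_pos: [0.4831, 0.0722, 0.0996]
tcp_rot: [0.548, 0.447, -0.548, 0.447]
ft_force: [0.8, -0.6, 1.0]
gripper_width: -0.003
```

>>> play_rows --pt "0 0 0 0 -8.2 -8.4 0" --pt "0 0 0 0 -6.8 -9.6 0" --pt "0 0 0 0 -6.7 -9.7 0" --pt "0 0 0 0 -5.1 -10.5 0" --pt "0 0 0 0 -5.1 -10.6 0"

```text
t: 9.3
tcp_pos: [0.4622, 0.1267, 0.0996]
tcp_rot: [0.548, 0.447, -0.548, 0.447]
ft_force: [0.9, -0.7, -0.0]
gripper_width: 0.0
```

>>> play_rows --pt "0 0 0 0 -3.4 -11.2 0" --pt "0 0 0 0 -3.3 -11.3 0" --pt "0 0 0 0 0 0 0" --pt "0 0 0 0 0 0 0"

```text
t: 9.7
tcp_pos: [0.4604, 0.1493, 0.0995]
tcp_rot: [-0.548, -0.447, 0.548, -0.447]
ft_force: [-0.3, 0.1, 1.0]
gripper_width: -0.002
```

```bash
python3 - <<'E'
from h import *
s=env.observe(); print(s["t"],tg(),s["ft_force"])
im=env.get_image("wrist")[:,:,::-1].copy(); cv2.imwrite("pics/w11.png",im)
im=env.get_image("scene")[:,:,::-1].copy(); cv2.imwrite("pics/s11.png",im)
E
```

```text
9.7 [-163.82445814   54.09025361   99.50743541] [-0.3029125   0.11365859  1.00170881]
```

View pics/w11.png

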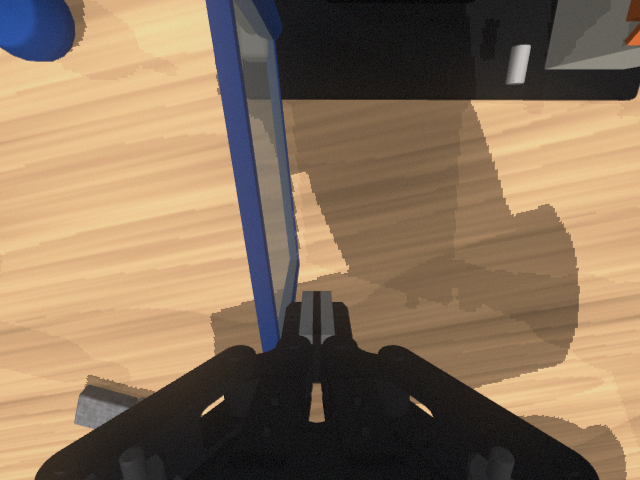

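View pics/s11.png

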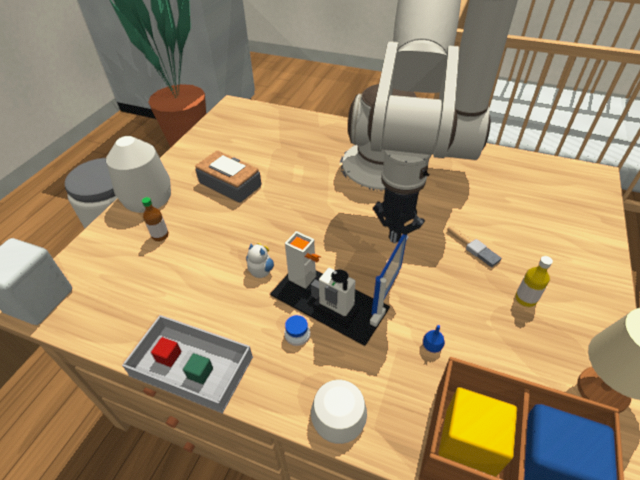

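Door stands open at about 1.45 rad, and nothing else has moved. Next is the approach to the wheel.

>>> play_rows --pt "0 0 0 0 0 20 0" --pt "0 0 0 2 12 27 0" --pt "0 0 0 3.5 40 0 0" --pt "0 0 0 0 40 0 0" --pt "0 0 0 0 38 0 0"

```text
t: 10.3
tcp_pos: [0.5798, 0.0755, 0.0941]
tcp_rot: [0.548, 0.446, -0.548, 0.446]
ft_force: [0.1, 0.4, 1.1]
gripper_width: 0.002
```

>>> play_rows --pt "0 0 0 0 0 0 0" --pt "0 0 0 0 0 0 0"

```text
t: 10.5
tcp_pos: [0.5782, 0.0761, 0.0934]
tcp_rot: [-0.548, -0.447, 0.549, -0.446]
ft_force: [-0.8, -0.3, 0.1]
gripper_width: -0.003
```

```bash
cat >> h.py <<'E'
def look(n):
    s=env.observe(); f=Ro.from_euler("z",-POSE[2]).apply(s["ft_force"])
    print(round(s["t"],2),tg().round(1),"Fguard",f.round(2)); p=np.r_[s["tcp_pos"],s["tcp_rot"]]
    im=env.get_image("wrist")[:,:,::-1].copy(); cv2.imwrite(f"pics/{n}.png",im); np.save(n+".npy",p)
E
python3 -c "
from h import *
look('w12')"
```

```text
10.5 [-33.8   5.8  93.4] Fguard [-0.71 -0.45  0.06]
```

View pics/w12.png

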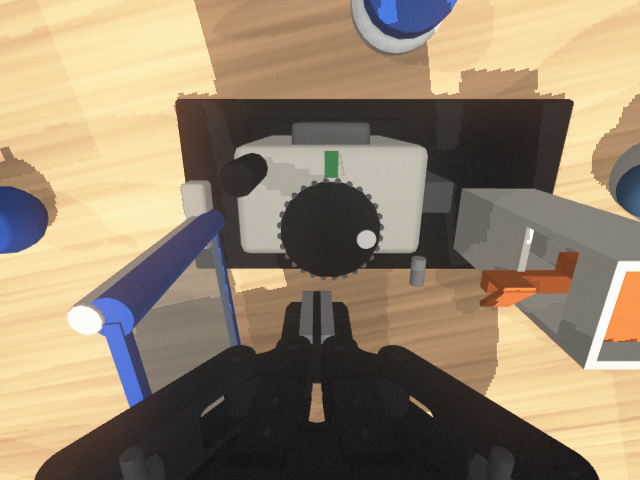

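>>> play_rows --pt "0 0 0 0 3 0 0" --pt "0 0 0 0 3 0 0" --pt "0 0 0 0 0 0 0"

```text
t: 10.85
tcp_pos: [0.5842, 0.0756, 0.0945]
tcp_rot: [0.548, 0.447, -0.548, 0.447]
ft_force: [-0.3, 0.2, -0.5]
gripper_width: -0.003
```

>>> play_rows --pt "0 0 0 0 2 0 0" --pt "0 0 0 0 0 0 0"

```text
t: 11.05
tcp_pos: [0.5862, 0.0752, 0.0942]
tcp_rot: [0.548, 0.447, -0.548, 0.447]
ft_force: [0.8, -0.1, -0.3]
gripper_width: -0.001
```

>>> play_rows --pt "0 0 0 0 2 0 0" --pt "0 0 0 0 0 0 0"

```text
t: 11.25
tcp_pos: [0.5882, 0.0747, 0.0941]
tcp_rot: [0.548, 0.447, -0.548, 0.447]
ft_force: [0.4, -0.4, -0.8]
gripper_width: -0.003
```

```bash
cat >> h.py <<'E'
def dot(n):
    im=cv2.imread(f"pics/{n}.png"); p=np.load(n+".npy")
    a=np.linspace(-np.pi,np.pi,721); r=np.array([12.5,13.5,14.5,15.5,16.5])
    P=np.array([(9+rr*np.cos(t),rr*np.sin(t),136.5) for rr in r for t in a]); q=wproj(g2w(P,POSE),p).astype(np.float32)
    v=cv2.remap(im.min(2).astype(np.float32),q[:,:1],q[:,1:],cv2.INTER_LINEAR).reshape(len(r),-1).mean(0)
    k=v>120; print("dot angle",np.angle(np.sum(np.exp(1j*a[k]))).round(3) if k.any() else None,"wheel",(2.3+np.angle(np.sum(np.exp(1j*a[k])))).round(3),"n",k.sum())
E
python3 -c "
from h import *
dot('w12')
look('w13');dot('w13')"
```

```text
dot angle -1.776 wheel 0.524 n 60
11.25 [-23.7   6.4  94.1] Fguard [ 0.5  -0.27 -0.75]
dot angle -1.776 wheel 0.524 n 60
```

View pics/w13.png

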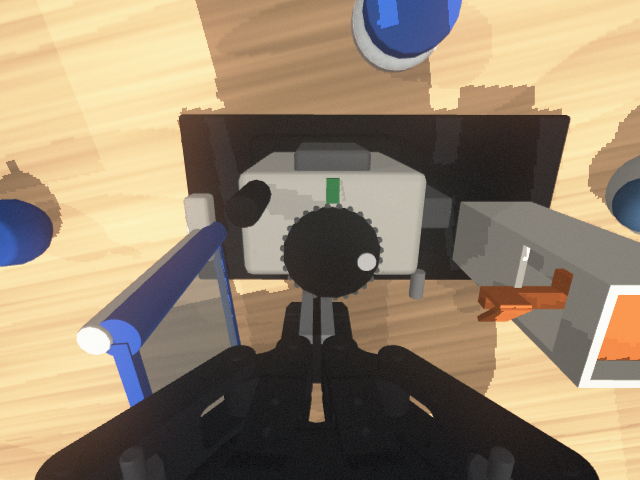

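>>> play_rows --pt "0 0 0 0 1 0 0" --pt "0 0 0 0 0 0 0"

```text
t: 11.5
tcp_pos: [0.5891, 0.0745, 0.0941]
tcp_rot: [0.548, 0.447, -0.548, 0.447]
ft_force: [-0.6, -0.1, 0.8]
gripper_width: -0.009
```

>>> play_rows --pt "0 0 0 0 1 0 0" --pt "0 0 0 0 0 0 0"

```text
t: 11.7
tcp_pos: [0.5901, 0.0743, 0.0941]
tcp_rot: [0.548, 0.447, -0.548, 0.447]
ft_force: [-0.1, -0.4, 0.6]
gripper_width: -0.001
```

>>> play_rows --pt "0 0 0 0 0.7 0 0" --pt "0 0 0 0 0 0 0"

```text
t: 11.9
tcp_pos: [0.5906, 0.0742, 0.0941]
tcp_rot: [-0.548, -0.447, 0.548, -0.447]
ft_force: [-0.3, -1.0, -0.2]
gripper_width: -0.001
```

```bash
python3 -c "
from h import *
look('w14');dot('w14')"
```

```text
11.9 [-21.3   6.4  94.1] Fguard [-0.07 -1.08 -0.18]
dot angle -1.785 wheel 0.515 n 60
```

>>> play_rows --pt "0 0 0 0 1 0 0" --pt "0 0 0 0 0 0 0"

```text
t: 12.15
tcp_pos: [0.5909, 0.0742, 0.094]
tcp_rot: [-0.548, -0.447, 0.549, -0.446]
ft_force: [-8.7, 0.9, 3.9]
gripper_width: -0.001
```

>>> play_rows --pt "0 0 0 0 1 0 0" --pt "0 0 0 0 0 0 0"

```text
t: 12.35
tcp_pos: [0.591, 0.0743, 0.0939]
tcp_rot: [-0.547, -0.448, 0.549, -0.446]
ft_force: [-16.7, 3.5, 6.8]
gripper_width: 0.001
```

```bash
python3 -c "
from h import *
look('w15');dot('w15')
im=cv2.imread('pics/w15.png');cv2.imwrite('pics/w15z.png',cv2.resize(im[220:360,240:420],None,fx=4,fy=4,interpolation=cv2.INTER_CUBIC))"
```

```text
12.35 [-20.9   6.6  93.9] Fguard [-17.09   0.14   6.79]
dot angle -1.789 wheel 0.511 n 61
```

View pics/w15z.png

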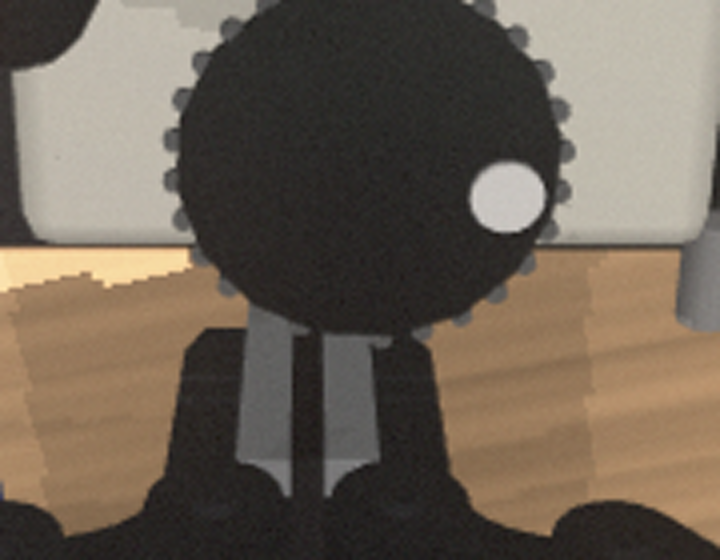

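>>> play_rows --pt "0 0 0 0 -0.8 0 0" --pt "0 0 0 0 0 3 0" --pt "0 0 0 0 0 3 0" --pt "0 0 0 0 0 0 0"

```text
t: 12.8
tcp_pos: [0.5896, 0.0682, 0.094]
tcp_rot: [-0.548, -0.447, 0.549, -0.446]
ft_force: [-10.6, 1.4, 5.7]
gripper_width: -0.002
```

```bash
python3 -c "
from h import *
look('w16');dot('w16')"
```

```text
12.8 [-21.1   0.3  94. ] Fguard [-10.61  -0.77   5.74]
dot angle -1.453 wheel 0.847 n 60
```

Rolls without slip. I'll finish this stroke, then re-index for the next.

>>> play_rows --pt "0 0 0 0 0 3 0" --pt "0 0 0 0 0 3 0" --pt "0 0 0 0 0 2 0" --pt "0 0 0 0 0 0 0"

```text
t: 13.25
tcp_pos: [0.5881, 0.0602, 0.094]
tcp_rot: [-0.548, -0.447, 0.549, -0.446]
ft_force: [-8.5, -0.3, 2.1]
gripper_width: 0.001
```

```bash
python3 -c "
from h import *
look('w17');dot('w17')"
```

```text
13.25 [-20.9  -7.8  94. ] Fguard [-8.3  -1.99  2.15]
dot angle -1.008 wheel 1.292 n 60
```

>>> play_rows --pt "0 0 0 0 -7 0 0" --pt "0 0 0 0 0 -16 0" --pt "0 0 0 0 6 0 0" --pt "0 0 0 0 1 0 0" --pt "0 0 0 0 0 0 0"

```text
t: 13.8
tcp_pos: [0.5918, 0.0768, 0.0942]
tcp_rot: [-0.548, -0.448, 0.548, -0.446]
ft_force: [-10.6, 4.7, 7.0]
gripper_width: 0.002
```

```bash
python3 -c "
from h import *
look('w18');dot('w18')"
```

```text
13.8 [-20.7   9.1  94.2] Fguard [-11.33   2.48   6.95]
dot angle -0.973 wheel 1.327 n 60
```

>>> play_rows --pt "0 0 0 0 0 3 0" --pt "0 0 0 0 0 3 0" --pt "0 0 0 0 0 3 0" --pt "0 0 0 0 0 3 0" --pt "0 0 0 0 0 3 0"

```text
t: 14.35
tcp_pos: [0.5884, 0.0617, 0.0941]
tcp_rot: [-0.548, -0.448, 0.548, -0.446]
ft_force: [-11.7, 2.4, 6.0]
gripper_width: -0.001
```

>>> play_rows --pt "0 0 0 0 0 2 0" --pt "0 0 0 0 0 0 0"

```text
t: 14.55
tcp_pos: [0.5882, 0.0593, 0.0941]
tcp_rot: [-0.548, -0.447, 0.549, -0.446]
ft_force: [-10.5, -0.5, 4.5]
gripper_width: 0.001
```

```bash
python3 -c "
from h import *
look('w19');dot('w19')"
```

```text
14.55 [-20.7  -8.7  94.1] Fguard [-10.18  -2.62   4.54]
dot angle -0.017 wheel 2.283 n 57
```

>>> play_rows --pt "0 0 0 0 -6 0 0" --pt "0 0 0 0 -14 0 0" --pt "0 0 0 0 -20 0 0" --pt "0 0 0 -30 0 0 0" --pt "0 0 0 -36 0 0 0"

```text
t: 15.1
tcp_pos: [0.5486, 0.0676, 0.1599]
tcp_rot: [-0.547, -0.447, 0.549, -0.446]
ft_force: [-0.2, -0.8, 0.6]
gripper_width: -0.003
```

>>> play_rows --pt "0 0 0 0 0 0 0" --pt "0 0 0 0 0 0 0"

```text
t: 15.3
tcp_pos: [0.5501, 0.0674, 0.1608]
tcp_rot: [0.549, 0.446, -0.548, 0.447]
ft_force: [-0.2, 0.2, -1.2]
gripper_width: -0.004
```

```bash
python3 -c "
from h import *
look('w20');dot('w20')"
```

```text
15.3 [-59.6  -8.3 160.8] Fguard [-0.25  0.12 -1.16]
dot angle -0.022 wheel 2.278 n 56
```

View pics/w20.png

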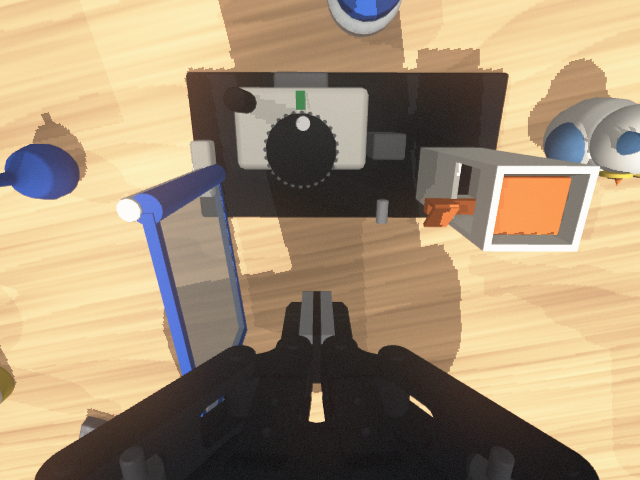

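Dot (303,124) is in line below the green mark (300,100). Next I go over to the door's outer side.

>>> play_rows --pt "0 0 0 0 -21.3 -25.5 0" --pt "0 0 0 0 -21.3 -25.5 0" --pt "0 0 0 0 -21.3 -25.5 0" --pt "0 0 0 0 -21.3 -25.5 0" --pt "0 0 0 0 -21.3 -25.5 0"

```text
t: 15.85
tcp_pos: [0.47, 0.2146, 0.159]
tcp_rot: [-0.548, -0.447, 0.549, -0.446]
ft_force: [-0.6, -0.2, 0.4]
gripper_width: 0.004
```

>>> play_rows --pt "0 0 0 0 0 0 0" --pt "0 0 0 0 0 0 0"

```text
t: 16.05
tcp_pos: [0.4706, 0.214, 0.1592]
tcp_rot: [-0.547, -0.447, 0.548, -0.447]
ft_force: [0.5, 0.6, 0.6]
gripper_width: -0.001
```

```bash
python3 -c "
from h import *
look('w21')"
```

```text
16.05 [-166.6  119.5  159.2] Fguard [0.37 0.73 0.56]
```

View pics/w21.png

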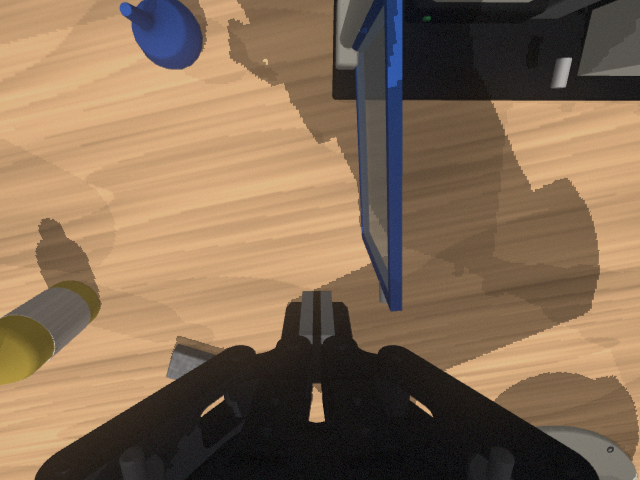

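>>> play_rows --pt "0 0 0 30 0 0 0" --pt "0 0 0 31 0 0 0" --pt "0 0 0 0 0 0 0" --pt "0 0 0 0 -1.9 14.9 0" --pt "0 0 0 0 -1.9 14.9 0"

```text
t: 16.6
tcp_pos: [0.4617, 0.1841, 0.1004]
tcp_rot: [0.548, 0.447, -0.548, 0.447]
ft_force: [-0.0, -0.7, -0.0]
gripper_width: -0.001
```

>>> play_rows --pt "0 0 0 0 1 15 0" --pt "0 0 0 0 1 15 0" --pt "0 0 0 0 4 14.5 0" --pt "0 0 0 0 4 14.5 0" --pt "0 0 0 0 6.8 13.3 0"

```text
t: 17.1
tcp_pos: [0.4631, 0.1095, 0.0998]
tcp_rot: [0.549, 0.446, -0.548, 0.447]
ft_force: [-0.2, 0.4, 0.1]
gripper_width: 0.001
```

>>> play_rows --pt "0 0 0 0 6.8 13.3 0" --pt "0 0 0 0 9.3 11.8 0" --pt "0 0 0 0 9.3 11.8 0" --pt "0 0 0 0 11.5 9.7 0" --pt "0 0 0 0 11.5 9.7 0"

```text
t: 17.6
tcp_pos: [0.5001, 0.0451, 0.0992]
tcp_rot: [0.548, 0.447, -0.548, 0.447]
ft_force: [-0.7, 0.6, 0.1]
gripper_width: -0.003
```

>>> play_rows --pt "0 0 0 0 13.2 7.2 0" --pt "0 0 0 0 13.2 7.2 0" --pt "0 0 0 0 0 0 0" --pt "0 0 0 0 0 0 0"

```text
t: 18.0
tcp_pos: [0.5223, 0.0267, 0.0988]
tcp_rot: [-0.548, -0.447, 0.548, -0.446]
ft_force: [-1.5, -0.3, -0.7]
gripper_width: 0.003
```

```bash
python3 -c "
from h import *
look('w22');dot('w22')"
```

```text
18.0 [-78.8 -53.7  98.8] Fguard [-1.41 -0.62 -0.69]
dot angle 0.0 wheel 2.3 n 57
```

View pics/w22.png

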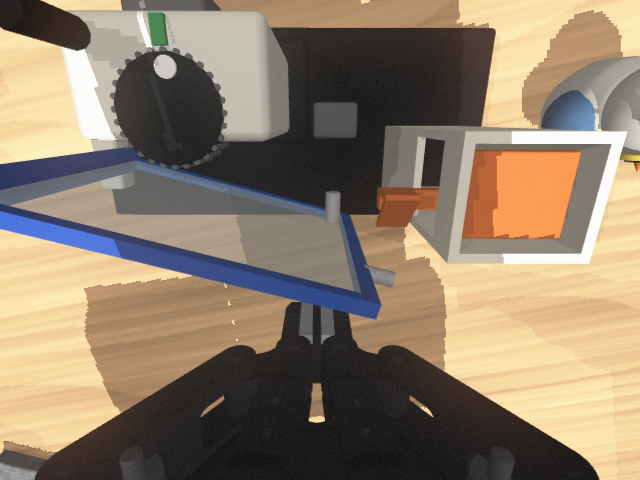

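>>> play_rows --pt "0 0 0 0 10 4 0" --pt "0 0 0 0 10 4 0" --pt "0 0 0 0 10 4 0" --pt "0 0 0 0 4 2 0" --pt "0 0 0 0 3 0 0"

```text
t: 18.55
tcp_pos: [0.5554, 0.006, 0.0988]
tcp_rot: [-0.548, -0.448, 0.548, -0.446]
ft_force: [-7.8, 5.4, 2.1]
gripper_width: -0.001
```

>>> play_rows --pt "0 0 0 0 2 0 0" --pt "0 0 0 0 2 0 0" --pt "0 0 0 0 0 0 0"

```text
t: 18.85
tcp_pos: [0.5599, 0.0046, 0.099]
tcp_rot: [-0.548, -0.447, 0.548, -0.447]
ft_force: [0.6, 0.6, -0.7]
gripper_width: 0.0
```

```bash
python3 -c "
from h import *
look('w23');dot('w23')"
```

```text
18.85 [-37.5 -67.9  99. ] Fguard [ 0.51  0.67 -0.66]
dot angle 0.009 wheel 2.309 n 59
```

View pics/w23.png

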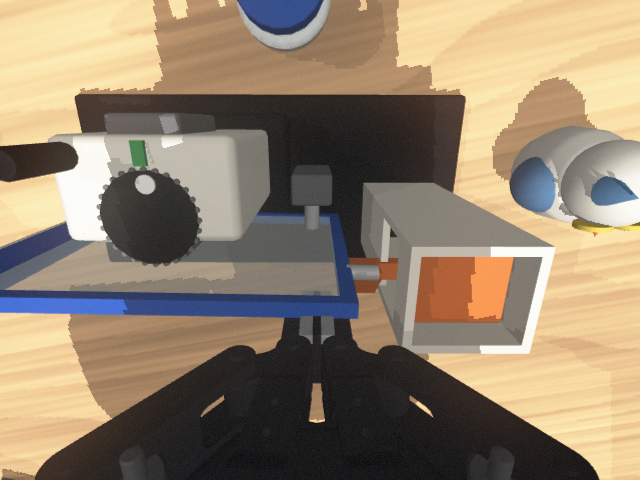

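>>> play_rows --pt "0 0 0 0 1.5 0 0" --pt "0 0 0 0 0 0 0"

```text
t: 19.1
tcp_pos: [0.5613, 0.0043, 0.0992]
tcp_rot: [0.548, 0.447, -0.548, 0.447]
ft_force: [-0.5, 0.5, -0.8]
gripper_width: 0.001
```

>>> play_rows --pt "0 0 0 0 1.5 0 0" --pt "0 0 0 0 0 0 0"

```text
t: 19.3
tcp_pos: [0.5626, 0.0041, 0.0992]
tcp_rot: [-0.548, -0.447, 0.548, -0.447]
ft_force: [-1.5, -0.1, 2.3]
gripper_width: 0.0
```

>>> play_rows --pt "0 0 0 0 1 0 0" --pt "0 0 0 0 0 0 0"

```text
t: 19.5
tcp_pos: [0.5629, 0.004, 0.0992]
tcp_rot: [-0.548, -0.447, 0.548, -0.446]
ft_force: [-7.5, -0.4, 4.9]
gripper_width: 0.006
```

>>> play_rows --pt "0 0 0 0 -4 0 0" --pt "0 0 0 0 -16 0 0" --pt "0 0 0 0 -30 0 0" --pt "0 0 0 -40 -20 0 0" --pt "0 0 0 -40 0 0 0"

```text
t: 20.0
tcp_pos: [0.4925, 0.0187, 0.1797]
tcp_rot: [-0.548, -0.447, 0.548, -0.446]
ft_force: [1.6, 0.1, 0.5]
gripper_width: -0.002
```

>>> play_rows --pt "0 0 0 0 0 0 0" --pt "0 0 0 0 0 0 0" --pt "0 0 0 0 0 0 0" --pt "0 0 0 0 0 0 0" --pt "0 0 0 0 0 0 0"

```text
t: 20.5
tcp_pos: [0.4947, 0.0181, 0.1783]
tcp_rot: [-0.548, -0.447, 0.548, -0.446]
ft_force: [-0.7, -1.3, -0.6]
gripper_width: -0.004
```

```bash
python3 -c "
from h import *
look('w24');dot('w24')
im=cv2.imread('pics/w24.png');p=np.load('w24.npy')
for th in (0,.03,.26):
    q=wproj(g2w([(-21.5-r*np.sin(th),85-r*np.cos(th),150) for r in (0,170)],POSE),p)
    print(th,q.round(1)); cv2.line(im,*[tuple(int(round(v)) for v in a) for a in q],(0,0,255),1)
b=p
q=wproj(g2w([(-38.5,-151,142),(-4.5,-151,142),(-4.5,-111,142),(-38.5,-111,142)],POSE),p); cv2.polylines(im,[np.round(q).astype(np.int32)],True,(255,255,0),1)
cv2.imwrite('pics/w24o.png',im)
cv2.imwrite('pics/s24.png',cv2.resize(env.get_image('scene')[210:360,220:450,::-1],None,fx=3.4,fy=3.4,interpolation=cv2.INTER_CUBIC))"
```

```text
20.5 [-104.2  -67.6  178.3] Fguard [-0.44 -1.38 -0.59]
dot angle -0.017 wheel 2.283 n 55
0 [[ 42.3 125.1]
 [348.4 124. ]]
0.03 [[ 42.3 125.1]
 [348.  133.6]]
0.26 [[ 42.3 125.1]
 [336.8 201.2]]
```

View pics/w24o.png

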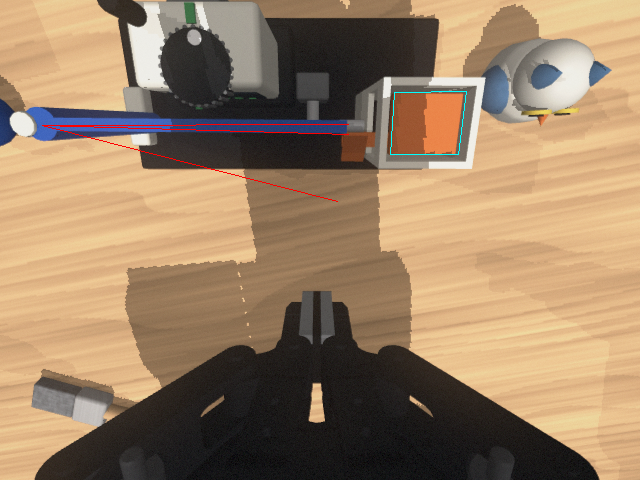

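View pics/s24.png

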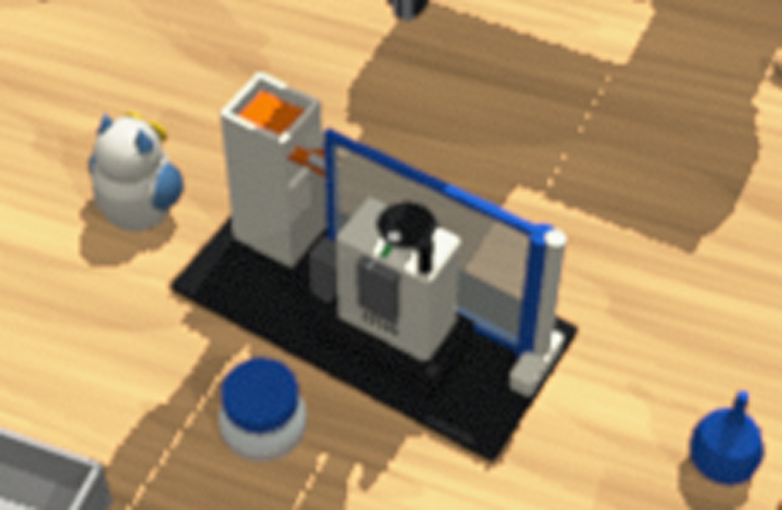

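The door stays shut with no spring-back to 0.26, the pad is back at rest height, the wheel reads 2.28 and the arm is clear. Handing in.

```bash
python3 -c "
from workcell import env
print(env.sign_off())"
```

```text
the job is handed in; nothing more can be done
None
```

I completed all four steps in order and handed the job in at about 20.6 s; no verdict was reported.

- **Hook:** pressed until the spring pushed back with about 4.4 N, roughly 7.5 mm down. The door then sprang ajar.
- **Door open:** swung to about 1.45 rad, estimated from the images and the finger's position.
- **Wheel:** rolled in two strokes from about 0.52 to 2.28 rad. The camera readings after that were between 2.28 and 2.31, against a target of 2.30.
- **Door shut:** pushed closed until the pin passed over the hook. The force peaked and then dropped to zero, and I pressed on to the stop at about 7.5 N.

Last checks, after backing away and waiting 0.5 s:
- The door edge lay on the shut line, within about 0.02 rad, and did not spring ajar.
- The hook pad was back at its rest height.
- The wheel read 2.283.
- The arm was clear of everything.
- The owl, aspirator and jar stood where they were in the final scene picture. I did not measure how far any of the loose objects had moved, and the lotion, oil and hairbrush were only glanced at earlier in the run.

One disagreement: the closed fingertips first touched about 27 mm above the reported TCP. I found this from contact force and the camera images and corrected for it in every later move.

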